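# Free an indexed weld turntable and hold its plunger out

## Robot

A 6-joint arm with a two-finger parallel gripper is mounted at the origin on the work surface. World frame = base frame: x ahead of the robot, y to its left, z up, the work surface at z = 0. Lengths are in m, angles in rad, forces in N, time in s.
With the tool pointing down it reaches from about 0.35 to 0.775 m from the base axis. Payload 7.3 kg.
Tool frame: the origin (TCP) lies at the very end of the fingers, on their centre line; the grasp point (between the pads) lies 19 mm behind it; z points along the fingers, y is the line along which they close (so a half turn about z gives the same grasp; the last joint's range is limited). The gripper opens to 92 mm and grips with 3 to 60 N. Pads are 19 mm wide; open, the fingers measure 130 mm over their backs; the gripper's body (75 mm by 190 mm) begins 47 mm behind the grasp point.
Start: joints at [1.167, 0.342, 1.524, -0, 1.275, -0.146], TCP at [0.134, 0.508, 0.227] pointing down, gripper open.
Joint ranges: [-2.53, 2.53], [-0.77, 2.02], [0.04, 2.7], [-1, 4.14], [0.28, 2.66], [-3.11, 3.11]. Speed limits (rad/s): [2.57, 2.57, 3.14, 3.14, 3.14, 3.14].

## Interface

Orientations are given as [roll, pitch, yaw] about the fixed x, y, z axes, in that order (R = Rz(yaw) Ry(pitch) Rx(roll)).
In Python, from cell import observe, read_camera, get_calibration, hand_in, search_frame gives the robot as it stands.
- The arm moves only by the tool step_arm, never from a script. Its argument "commands" is a list of rows, each an object with "translation": the shift along the tool's x, y, z in mm, a list of three; "roll": the turn about the tool's z in rad. In form: [{"translation": [x, y, z], "roll": roll}, ...]. A call has 1 to 20 rows; each row shifts and turns the commanded pose from where the row before left it, along the tool's axes as they then stand; what a row does not reach is not made up. A row lasts 1/12 s, in which the tool goes at most 41.7 mm and 7.16 degrees, less where a joint would pass 70% of its speed; a pose out of reach is approached as far as the arm can. A call is refused whole if a number of a shift passes 41.7 or a number of a turn 0.125, either way. A call with a gripper value outside its range is refused whole. "fingers" is the opening, from 0 (shut) to 1 (fully open), set as the call begins (left out, the last holds). The fingers move at their own pace and stop on an object; "grip_force" is the grip in N (left out, the last holds). Time passes only in rows, so rows that do not move let the fingers close. It gives the time, the measured TCP pose, the force, the opening and the grip force at its end, in the units of the state.
- observe(): the state, without advancing time (a new reading comes with each control period).
- read_camera(name): name is "scene" or "side" or "wrist"; returns the picture (480x640x3 uint8, red, green, blue); there is no depth.
- get_calibration(name): a dict with "camera_matrix" (3x3 intrinsics, pixels), "world_from_camera" (4x4, takes a point from camera to world coordinates). Camera axes: x right, y up, looking along -z (the intrinsics and any distortion apply to the point x, -y, -z); pixel columns grow to the right and rows downward; lengths in m; the calibration is good to about 2 mm. A picture is of the moment at which its call begins: read the wrist's pose just before it. get_calibration takes no time and is no camera call; for the wrist camera it gives the pose at the moment of the call.
- hand_in(): hands the job in; it is judged then, once.
Trained networks look in the newest picture that a camera, given by its name, has taken for a name from the list of things; names that differ only in an ending like _2 or _b are one class to them, and where a whole thing is asked for, a point or a joint stands for the part that bears it (a point fixed in the world has none). Each returns a list of dicts, best first, with "confidence" (0 to 1); they miss things now and then, are a little off and sometimes report something else, mostly with a low value. They report only what shows in the picture. A call takes as long as a camera call.
- search_frame(camera, name): "at" ([x, y, z] in m, in world coordinates, good to about 4 mm: the middle of the surface that is visible of it).
The state is a dict: "time": time; "qpos": joint angles; "qvel": joint speeds; "joint_efforts": joint torques, N m; "tool_pos": TCP position; "tool_rot": TCP orientation; "contact_force": force on the tool from outside, world axes, zero at the start; "torque": the same for the moment, N m; "opening": finger opening in m; "grip_force": force on a finger pad.
Only numpy, scipy, OpenCV 4.12 (cv2) and the standard library are available. Lean on these libraries where they do the work, as an engineer would, in place of code of your own. Each camera call takes 0.05 s, during which the arm holds its last target. There are 200 camera calls.

## Task

The welder wants to turn the small indexed turntable by hand. First draw the clamp carriage (red grip post) all the way back from the work, against its yellow outer stop, with the index plunger still seated; then pull the black-knobbed sprung index plunger straight up as far as it goes and keep holding it there: the program finishes with the gripper still holding the plunger up. Leave the brick, the screwdriver and the can where they are.

Things in the scene. Friction and masses are not known exactly. Their poses are not given: they have to be found in the camera images.
- fixture: Fixed blue foot: round plate 256 mm dia, 12 mm thick, and a 100 mm wide plate with an aluminium rail along the fixture's own +y. Origin at table level under the centre of the round plate (and turntable). A yellow stop block (80 mm wide, top 56 mm above the table) ends the rail at y = 266 to 286 mm. Place and yaw vary.
- carriage (a joint): Slide of the green clamp carriage (block 60 x 60 mm, top 62 mm above the table), in m: 0 = copper jaw at the work in the middle, grows as it moves along the fixture's +y away from the work, 0.100 = against the yellow stop. Starts between 0 and 0.05. Takes about 4 N to slide, a little more with speed; stays where left.
- carriage_grip (a point): On the axis of the carriage's red upright grip post (round, 24 mm dia, 62 to 113 mm above the table), 95 mm above the table, 18 mm below the post's top. Its y axis points along the rail to the yellow stop. A flat steel jaw bar (22 mm wide, top 76 mm above the table) runs from the post's foot to the work.
- turntable: Fixed steel disc, 176 mm dia, top 50 mm above the table, with a ring of holes; origin at table level on its axis. On it a 60 mm tube (top at 110 mm) with two thin fins along its own x (tops at 96 mm, 80 mm out). At its -y side a yellow bracket (30 mm wide, top at 94 mm) holds the plunger's 22 mm sleeve (top at 97 mm), 72 mm from the axis. Yaw to the fixture varies.
- plunger (a joint): Lift of the index plunger in m: 0 = pin seated 10 mm deep in its hole in the disc, grows as it is pulled straight up, 0.022 = fully up against its stop. The spring pulls it down with about 6 N at 0 and 12 N at 0.022; let go, it snaps back to 0.
- knob_mid (a point): On the vertical axis of the plunger's round black knob (28 mm dia, 28 mm high, moves with the plunger), at mid height: 123 mm above the table when the plunger is seated, 14 mm below the knob's top and 14 mm above its underside. Below it a 14 mm dia neck, 11 mm long, down to the sleeve. Its axes are the turntable's.
- brick: Bystander: loose pink fire brick, 90 x 45 x 30 mm, origin at the centre of its underside.
- screwdriver: Bystander: loose screwdriver with yellow handle, 180 mm long, lying along its own x.
- can: Bystander: loose red can, 56 mm diameter, 130 mm high, standing; origin at the centre of its underside.

How it is judged:
By the outcome, as a careful person would: the job done as asked, in the order asked, and still so for the second after the job is handed in, while the arm keeps its last pose, push and grip.
It also fails if it takes over 43 s, if anything falls off the work surface, if the arm or the gripper's body presses on something with over 40 N, if the wrist force passes 120 N, or if a joint passes its speed limit or range.

## Working session

There is one attempt and no reset: what is moved stays moved. The work goes in short steps, Python scripts to look and compute and a tool call to move; the robot and the scene stay as the last step left them, time stands still between calls to the robot, and variables do not carry over. Pictures are saved under pics/ and viewed, at most 10 in all, crops included, and the job is handed in when it is done.

Besides the shell and the picture viewer there is one more tool, called in YAML: its name, and indented under it one key for each argument. step_arm: Moves the arm, as the interface text tells. Its arguments: {"type":"object","properties":{"commands":{"type":"array"},"fingers":{"type":"number"},"grip_force":{"type":"number"}},"required":["commands"]}

```bash
mkdir -p pics
python3 - <<'E'
from cell import *
import cv2,numpy as np
s=observe();print(s['time'],s['tool_pos'],s['tool_rot'])
ims=[]
for c in ['scene','side']:
    im=read_camera(c);cv2.imwrite(f'pics/{c}0.png',im[:,:,::-1])
    k=get_calibration(c);print(c,np.round(k['world_from_camera'],3).tolist())
    for n in ['carriage_grip','knob_mid','fixture','turntable','brick','screwdriver','can']:
        print(n,[(np.round(d['at'],3).tolist(),round(d['confidence'],2)) for d in search_frame(c,n)[:2]])
E
```

```text
0.0 [0.1336492  0.5072671  0.22604516] [-3.14002702e+00 -2.11529519e-04  2.88383270e+00]
scene [[0.587, -0.556, 0.589, 1.162], [0.81, 0.384, -0.444, -0.552], [0.02, 0.737, 0.676, 0.793], [0.0, 0.0, 0.0, 1.0]]
carriage_grip []
knob_mid [([0.55, -0.186, 0.13], 0.83)]
fixture [([0.569, -0.055, 0.013], 0.63), ([0.677, 0.066, 0.03], 0.31)]
turntable [([0.435, -0.162, 0.022], 0.7), ([0.574, -0.14, 0.051], 0.69)]
brick [([0.569, -0.053, 0.011], 0.68), ([0.675, 0.068, 0.033], 0.6)]
screwdriver [([0.435, -0.16, 0.024], 0.84), ([0.542, 0.014, 0.068], 0.35)]
can [([0.661, -0.371, 0.1], 0.65)]
side [[-0.843, 0.396, -0.365, 0.292], [-0.539, -0.63, 0.56, 0.317], [-0.009, 0.668, 0.744, 0.642], [0.0, 0.0, 0.0, 1.0]]
carriage_grip [([0.524, 0.028, 0.066], 0.94)]
knob_mid [([0.541, -0.177, 0.128], 0.59)]
fixture [([0.501, 0.04, 0.013], 0.8)]
turntable [([0.544, -0.106, 0.05], 0.76)]
brick []
screwdriver [([0.419, -0.141, 0.023], 0.91), ([0.5, 0.041, 0.011], 0.63)]
can [([0.632, -0.346, 0.086], 0.78)]
```

View pics/scene0.png

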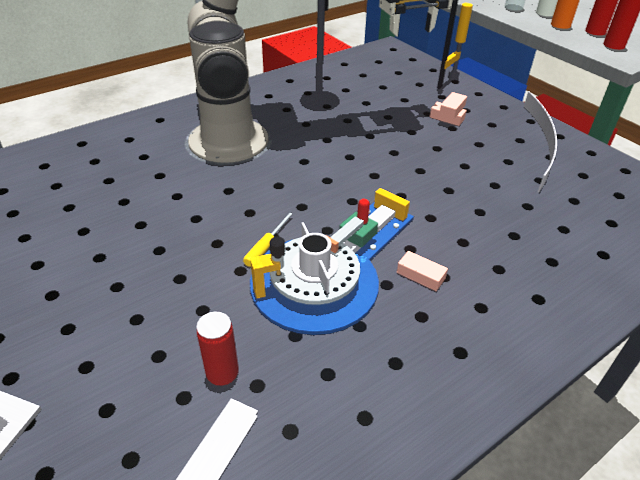

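View pics/side0.png

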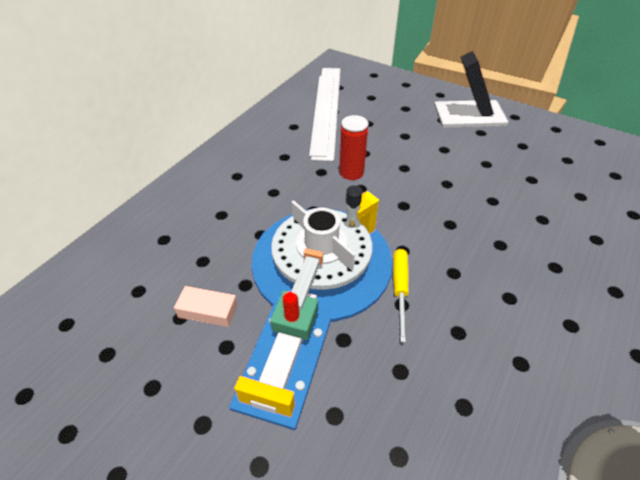

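The scene view shows the red post at about (363,211), the knob at (277,243), the tube top at (315,243) and the stop at (392,204). In the side view they are at (291,306), (354,197), (322,222) and (265,396). The brick, screwdriver and can stand clear of the rail. Next I triangulate.

```bash
cat > h.py <<'E'
import numpy as np,cv2
from cell import *
def ray(k,p):
    K=np.array(k['camera_matrix']);W=np.array(k['world_from_camera'])
    d=np.linalg.solve(K,[p[0],p[1],1]);d=W[:3,:3]@(d*[1,-1,-1]);return W[:3,3],d/np.linalg.norm(d)
def tri(rs):
    A=sum(np.eye(3)-np.outer(d,d) for o,d in rs);b=sum((np.eye(3)-np.outer(d,d))@o for o,d in rs)
    p=np.linalg.solve(A,b);return p,max(np.linalg.norm(np.cross(p-o,d)) for o,d in rs)
def atz(r,z): o,d=r;return o+d*(z-o[2])/d[2]
def blob(im,mask,seed,r=25):
    n,l,st,c=cv2.connectedComponentsWithStats(mask.astype(np.uint8));
    i=min((i for i in range(1,n) if st[i,4]>25),key=lambda i:np.hypot(*(c[i]-seed)));return c[i],st[i]
E
python3 - <<'E'
from h import *
ks,kd=get_calibration('scene'),get_calibration('side')
S=cv2.imread('pics/scene0.png')[:,:,::-1].astype(int);D=cv2.imread('pics/side0.png')[:,:,::-1].astype(int)
def red(i):return (i[...,0]>110)&(i[...,1]<60)&(i[...,2]<60)
def blk(i):return i.max(2)<50
def f(name,a,b):
    p,e=tri([ray(ks,a),ray(kd,b)]);print(name,np.round(p,4),round(e,4),np.round(a),np.round(b));return p
r1,r2=blob(S,red(S),(363,211)),blob(D,red(D),(291,306))
print(r1,r2)
g=f('post',r1[0],r2[0])
b1,b2=blob(S,blk(S),(277,243)),blob(D,blk(D),(354,197));print(b1,b2)
k=f('knob',b1[0],b2[0])
t=f('tube',(315,243),(322,222))
s=f('stop',(392,204),(265,396))
print('rail yaw',np.arctan2(*(g-t)[[1,0]]),np.arctan2(*(s-t)[[1,0]]),'dist',np.hypot(*(g-t)[:2]),np.hypot(*(s-t)[:2]),'knob',np.hypot(*(k-t)[:2]),np.arctan2(*(k-t)[[1,0]]))
E
```

```text
(array([363.11320755, 209.73113208]), array([358, 199,  12,  25, 212], dtype=int32)) (array([290.63456091, 306.55240793]), array([283, 293,  16,  28, 353], dtype=int32))
post [0.5201 0.0385 0.0877] 0.0011 [363. 210.] [291. 307.]
(array([276.86928105, 249.96732026]), array([270, 239,  14,  19, 153], dtype=int32)) (array([353.04580153, 200.16793893]), array([347, 193,  14,  15, 131], dtype=int32))
knob [ 0.5425 -0.1844  0.1107] 0.0016 [277. 250.] [353. 200.]
tube [ 0.5626 -0.1143  0.107 ] 0.0006 [315 243] [322 222]
stop [0.4903 0.1505 0.0327] 0.0 [392 204] [265 396]
rail yaw 1.8416469188172393 1.837045753079949 dist 0.15858644900296187 0.27450248380835396 knob 0.07293257731484486 -1.8497027985191954
```

Run:
```python
from h import *
k=get_calibration('scene')
for p in [(320,100),(451,105),(227,145),(445,85),(540,190),(525,95)]: print(p,np.round(atz(ray(k,p),0),3))
```

```text
(320, 100) [-0.042  0.335  0.   ]
(451, 105) [0.203 0.646 0.   ]
(227, 145) [ 0.021 -0.016  0.   ]
(445, 85) [0.1   0.725 0.   ]
(540, 190) [0.626 0.517 0.   ]
(525, 95) [0.287 0.886 0.   ]
```

step_arm:
  commands:
    - {"translation": [-31, -22, 0], "roll": 0}
    - {"translation": [-31, -22, 0], "roll": 0}
    - {"translation": [-31, -22, 0], "roll": 0}
    - {"translation": [-31, -22, 0], "roll": 0}
    - {"translation": [-31, -22, 0], "roll": 0}
    - {"translation": [-31, -22, 0], "roll": 0}
    - {"translation": [-31, -22, 0], "roll": 0}
    - {"translation": [-31, -22, 0], "roll": 0}
    - {"translation": [-31, -22, 0], "roll": 0}
    - {"translation": [-31, -22, 0], "roll": 0}
    - {"translation": [-31, -22, 0], "roll": 0}
    - {"translation": [-31, -22, 0], "roll": 0}
    - {"translation": [-31, -22, 0], "roll": 0}
    - {"translation": [-31, -22, 0], "roll": 0}
    - {"translation": [-31, -22, 0], "roll": 0}
    - {"translation": [-28, -22, 0], "roll": 0}

```text
time: 2.13
tool_pos: [0.522, 0.0397, 0.2268]
tool_rot: [3.141, 0.001, 2.883]
contact_force: [0.1, -0.0, -0.0]
opening: 0.092
grip_force: 0.0
```

step_arm:
  commands:
    - {"translation": [0, 0, 0], "roll": 0.115}
    - {"translation": [0, 0, 0], "roll": 0.115}
    - {"translation": [0, 0, 0], "roll": 0.115}
    - {"translation": [0, 0, 0], "roll": 0.115}
    - {"translation": [0, 0, 0], "roll": 0.115}
    - {"translation": [0, 0, 0], "roll": 0.115}
    - {"translation": [0, 0, 0], "roll": 0.115}
    - {"translation": [0, 0, 0], "roll": 0.115}
    - {"translation": [0, 0, 0], "roll": 0.115}
    - {"translation": [0, 0, 0], "roll": 0}
    - {"translation": [0, 0, 0], "roll": 0}

```text
time: 3.05
tool_pos: [0.5208, 0.0416, 0.2267]
tool_rot: [3.142, -0.0, 1.852]
contact_force: [-0.1, -0.8, -0.1]
opening: 0.092
grip_force: 0.0
```

Run:
```python
from h import *
s=observe();k=get_calibration('wrist');im=read_camera('wrist');cv2.imwrite('pics/w1.png',im[:,:,::-1])
print(s['time'],np.round(s['tool_pos'],4),np.round(s['tool_rot'],3),np.round(s['qpos'],2))
np.save('w1.npy',{k_:np.array(v) for k_,v in k.items() if k_ in('camera_matrix','world_from_camera')},allow_pickle=True)
K=k['camera_matrix'];W=np.array(k['world_from_camera'])
def proj(p):
    c=np.linalg.inv(W)@[*p,1];c=c[:3]*[1,-1,-1];u=K@c;return np.round(u[:2]/u[2])
for n,p in dict(post=(.5201,.0385,.0877),posttop=(.5201,.0385,.113),knobtop=(.5425,-.1844,.137),tube=(.5626,-.1143,.11)).items():print(n,proj(p))
for n in['carriage_grip','knob_mid']:print(n,[(np.round(d['at'],3).tolist(),round(d['confidence'],2)) for d in search_frame('wrist',n)[:2]])
```

```text
3.05 [0.5208 0.0416 0.2267] [ 3.142 -0.     1.852] [-0.07  0.34  1.53  0.    1.27 -0.35]
post [318. 232.]
posttop [317. 243.]
knobtop [265. 527.]
tube [316. 435.]
carriage_grip [([0.529, 0.021, 0.068], 0.93)]
knob_mid [([0.54, -0.18, 0.054], 0.41)]
```

View pics/w1.png

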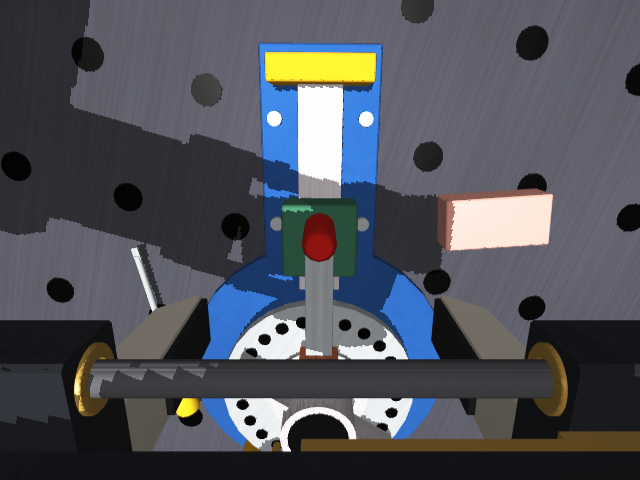

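The post top shows at about (319,246), against a predicted (317,243). The rail is aligned with the tool, and the fingers straddle it. I descend and grip.

step_arm:
  commands:
    - {"translation": [-4, 0, 20], "roll": 0}
    - {"translation": [0, 0, 26], "roll": 0}
    - {"translation": [0, 0, 26], "roll": 0}
    - {"translation": [0, 0, 26], "roll": 0}
    - {"translation": [0, 0, 26], "roll": 0}
    - {"translation": [0, 0, 18], "roll": 0}
    - {"translation": [0, 0, 0], "roll": 0}
    - {"translation": [0, 0, 0], "roll": 0}

```text
time: 3.87
tool_pos: [0.5216, 0.0378, 0.0844]
tool_rot: [-3.14, -0.001, 1.85]
contact_force: [-0.0, -0.8, -0.5]
opening: 0.0919
grip_force: 0.0
```

step_arm:
  commands:
    - {"translation": [0, 0, 0], "roll": 0}
    - {"translation": [0, 0, 0], "roll": 0}
    - {"translation": [0, 0, 0], "roll": 0}
    - {"translation": [0, 0, 0], "roll": 0}
    - {"translation": [0, 0, 0], "roll": 0}
    - {"translation": [0, 0, 0], "roll": 0}
    - {"translation": [0, 0, 0], "roll": 0}
    - {"translation": [0, 0, 0], "roll": 0}
    - {"translation": [0, 0, 0], "roll": 0}
  fingers: 0
  grip_force: 25

```text
time: 4.62
tool_pos: [0.5219, 0.0378, 0.0847]
tool_rot: [-3.142, -0.0, 1.849]
contact_force: [0.1, -0.9, -0.3]
opening: 0.0364
grip_force: 0.0
```

step_arm:
  commands:
    - {"translation": [0, 0, 0], "roll": 0}
    - {"translation": [0, 0, 0], "roll": 0}
    - {"translation": [0, 0, 0], "roll": 0}
    - {"translation": [0, 0, 0], "roll": 0}
    - {"translation": [0, 0, 0], "roll": 0}

```text
time: 5.03
tool_pos: [0.5208, 0.0375, 0.0846]
tool_rot: [-3.139, -0.0, 1.849]
contact_force: [-5.1, -2.9, 3.5]
opening: 0.0235
grip_force: 25.0
```

step_arm:
  commands:
    - {"translation": [4, 0, 0], "roll": 0}
    - {"translation": [8, 0, 0], "roll": 0}
    - {"translation": [8, 0, 0], "roll": 0}
    - {"translation": [8, 0, 0], "roll": 0}
    - {"translation": [8, 0, 0], "roll": 0}
    - {"translation": [8, 0, 0], "roll": 0}
    - {"translation": [8, 0, 0], "roll": 0}
    - {"translation": [8, 0, 0], "roll": 0}
    - {"translation": [6, 0, 0], "roll": 0}
    - {"translation": [4, 0, 0], "roll": 0}
    - {"translation": [0, 0, 0], "roll": 0}
    - {"translation": [0, 0, 0], "roll": 0}

```text
time: 6.03
tool_pos: [0.5018, 0.1052, 0.0846]
tool_rot: [-3.14, -0.001, 1.849]
contact_force: [-5.8, -0.6, 3.6]
opening: 0.0235
grip_force: 25.0
```

step_arm:
  commands:
    - {"translation": [2, 0, 0], "roll": 0}
    - {"translation": [2, 0, 0], "roll": 0}
    - {"translation": [2, 0, 0], "roll": 0}
    - {"translation": [0, 0, 0], "roll": 0}

```text
time: 6.37
tool_pos: [0.5003, 0.1103, 0.0846]
tool_rot: [-3.14, 0.0, 1.849]
contact_force: [-4.8, -4.0, 2.3]
opening: 0.0231
grip_force: 25.0
```

step_arm:
  commands:
    - {"translation": [2, 0, 0], "roll": 0}
    - {"translation": [2, 0, 0], "roll": 0}
    - {"translation": [1, 0, 0], "roll": 0}
    - {"translation": [0, 0, 0], "roll": 0}
    - {"translation": [0, 0, 0], "roll": 0}

```text
time: 6.78
tool_pos: [0.499, 0.115, 0.0846]
tool_rot: [-3.14, 0.0, 1.849]
contact_force: [-4.6, -4.0, 3.7]
opening: 0.0231
grip_force: 25.0
```

step_arm:
  commands:
    - {"translation": [2, 0, 0], "roll": 0}
    - {"translation": [2, 0, 0], "roll": 0}
    - {"translation": [1, 0, 0], "roll": 0}
    - {"translation": [0, 0, 0], "roll": 0}
    - {"translation": [0, 0, 0], "roll": 0}

```text
time: 7.2
tool_pos: [0.4977, 0.1198, 0.0846]
tool_rot: [-3.14, 0.0, 1.849]
contact_force: [-5.0, -3.8, 3.1]
opening: 0.0234
grip_force: 25.0
```

Run:
```python
from h import *
s=observe();print(s['time'],np.round(s['tool_pos'],4),np.round(s['contact_force'],1))
im=read_camera('side');cv2.imwrite('pics/s2.png',cv2.resize(im[260:440,180:360,::-1],(720,720))[:600])
im=read_camera('wrist');cv2.imwrite('pics/w2.png',im[:,:,::-1])
```

```text
7.2 [0.4977 0.1198 0.0846] [-5.  -3.8  3.1]
```

View pics/w2.png

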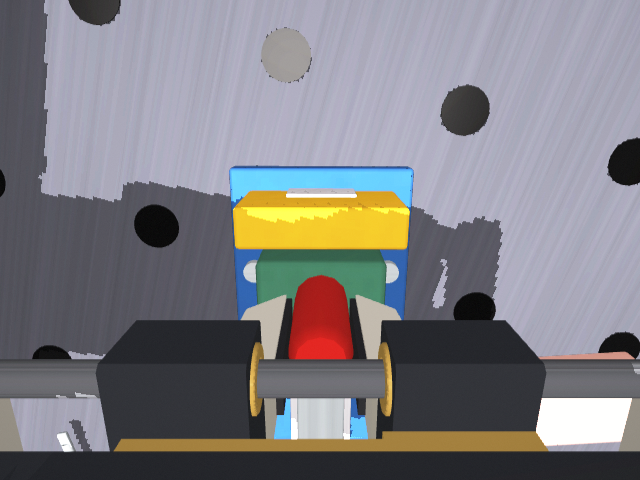

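The green block's edge at row 249 almost meets the yellow stop's face, and the post is well gripped. The force hasn't risen yet, so I keep pulling.

step_arm:
  commands:
    - {"translation": [2, 0, 0], "roll": 0}
    - {"translation": [1, 0, 0], "roll": 0}
    - {"translation": [1, 0, 0], "roll": 0}
    - {"translation": [0, 0, 0], "roll": 0}

```text
time: 7.63
tool_pos: [0.4969, 0.1224, 0.0846]
tool_rot: [-3.14, 0.003, 1.849]
contact_force: [-3.2, -11.3, 3.0]
opening: 0.0233
grip_force: 25.0
```

step_arm:
  commands:
    - {"translation": [1, 0, 0], "roll": 0}
    - {"translation": [1, 0, 0], "roll": 0}
    - {"translation": [0, 0, 0], "roll": 0}

```text
time: 7.88
tool_pos: [0.4969, 0.1225, 0.0846]
tool_rot: [-3.14, 0.006, 1.85]
contact_force: [-2.1, -19.5, 1.5]
opening: 0.0234
grip_force: 25.0
```

The force has risen with no motion, so the carriage is against the stop. I release, rise, and go over the knob.

step_arm:
  commands:
    - {"translation": [0, 0, 0], "roll": 0}
    - {"translation": [0, 0, 0], "roll": 0}
    - {"translation": [0, 0, 0], "roll": 0}
    - {"translation": [0, 0, 0], "roll": 0}
    - {"translation": [0, 0, 0], "roll": 0}
    - {"translation": [0, 0, 0], "roll": 0}
    - {"translation": [0, 0, 0], "roll": 0}
    - {"translation": [0, 0, -10], "roll": 0}
    - {"translation": [0, 0, -25], "roll": 0}
    - {"translation": [0, 0, -35], "roll": 0}
    - {"translation": [0, 0, -35], "roll": 0}
    - {"translation": [0, 0, -35], "roll": 0}
    - {"translation": [0, 0, 0], "roll": 0}
  fingers: 0.65

```text
time: 8.97
tool_pos: [0.4998, 0.1268, 0.2325]
tool_rot: [3.128, 0.002, 1.849]
contact_force: [1.0, -0.6, 0.5]
opening: 0.0597
grip_force: 0.0
```

step_arm:
  commands:
    - {"translation": [-34, -4, 0], "roll": 0}
    - {"translation": [-34, -4, 0], "roll": 0}
    - {"translation": [-34, -4, 0], "roll": 0}
    - {"translation": [-34, -4, 0], "roll": 0}
    - {"translation": [-34, -4, 0], "roll": 0}
    - {"translation": [-34, -4, 0], "roll": 0}
    - {"translation": [-34, -4, 0], "roll": 0}
    - {"translation": [-34, -4, 0], "roll": 0}
    - {"translation": [-34, -5, 0], "roll": 0}
    - {"translation": [0, 0, 0], "roll": 0.112}
    - {"translation": [0, 0, 0], "roll": 0.112}
    - {"translation": [0, 0, 0], "roll": 0.112}
    - {"translation": [0, 0, 0], "roll": 0.112}
    - {"translation": [0, 0, 0], "roll": 0.112}
    - {"translation": [0, 0, 0], "roll": 0}
    - {"translation": [0, 0, 0], "roll": 0}

```text
time: 10.3
tool_pos: [0.5451, -0.1781, 0.2251]
tool_rot: [3.141, -0.0, 1.292]
contact_force: [-0.4, -0.9, 0.7]
opening: 0.0596
grip_force: 0.0
```

Run:
```python
from h import *
s=observe();k=get_calibration('wrist');im=read_camera('wrist');cv2.imwrite('pics/w3.png',im[:,:,::-1])
print(s['time'],np.round(s['tool_pos'],4),np.round(s['tool_rot'],3),s['opening'])
np.savez('w3.npz',K=k['camera_matrix'],W=k['world_from_camera'])
K=k['camera_matrix'];W=np.array(k['world_from_camera'])
def proj(p):
    c=np.linalg.inv(W)@[*p,1];c=c[:3]*[1,-1,-1];u=K@c;return np.round(u[:2]/u[2])
for n,p in dict(knobtop=(.5425,-.1844,.137),knobmid=(.5425,-.1844,.123),tube=(.5626,-.1143,.11)).items():print(n,proj(p))
print([(np.round(d['at'],3).tolist(),round(d['confidence'],2)) for d in search_frame('wrist','knob_mid')[:2]])
i=im.astype(int);m=i.max(2)<50
n,l,st,c=cv2.connectedComponentsWithStats(m.astype(np.uint8))
for j in range(1,n):
    if st[j,4]>300: print(st[j],np.round(c[j]))
im=read_camera('side');cv2.imwrite('pics/s3.png',im[:,:,::-1])
```

```text
10.3 [ 0.5451 -0.1781  0.2251] [ 3.141 -0.     1.292] 0.059597372623374466
knobtop [318. 262.]
knobmid [318. 254.]
tube [318. 136.]
[([0.549, -0.184, 0.139], 0.94)]
[    0     0   210   266 25720] [ 59. 151.]
[131  11  34  38 919] [147.  29.]
[581  25  33  36 907] [597.  42.]
[466  62  26  34 613] [479.  77.]
[    0   109   640   371 83051] [308. 379.]
[291 160  59  19 655] [320. 169.]
[536 173  31  29 680] [551. 187.]
[603 269  29  27 564] [617. 282.]
[127 287  28  25 532] [140. 299.]
[379 421  25  18 361] [391. 430.]
```

View pics/w3.png

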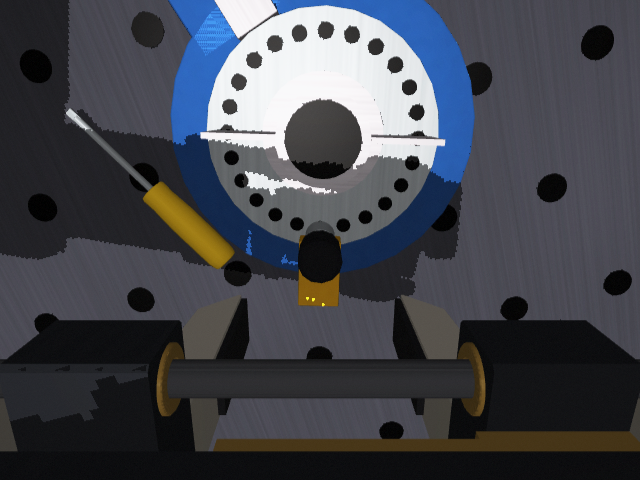

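View pics/s3.png

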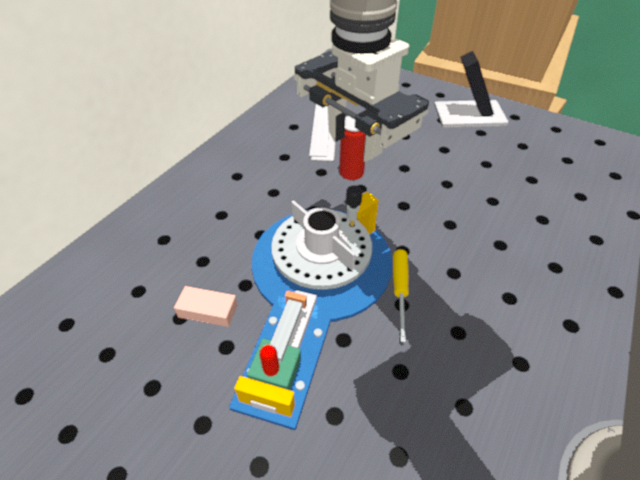

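The wrist view shows the knob top at about (320,259), the fins horizontal (so the yaw is right) and the bracket behind the knob. The side view shows the green block against the yellow stop, with the bystanders unmoved. I descend onto the knob.

step_arm:
  commands:
    - {"translation": [-5, 0, 20], "roll": 0}
    - {"translation": [0, 0, 25], "roll": 0}
    - {"translation": [0, 0, 25], "roll": 0}
    - {"translation": [0, 0, 25], "roll": 0}
    - {"translation": [0, 0, 15], "roll": 0}
    - {"translation": [0, 0, 11], "roll": 0}
    - {"translation": [0, 0, 0], "roll": 0}
    - {"translation": [0, 0, 0], "roll": 0}

```text
time: 11.12
tool_pos: [0.5438, -0.183, 0.1039]
tool_rot: [-3.141, -0.0, 1.29]
contact_force: [-0.0, 0.1, 0.8]
opening: 0.0598
grip_force: 0.0
```

step_arm:
  commands:
    - {"translation": [0, 0, 0], "roll": 0}
    - {"translation": [0, 0, 0], "roll": 0}
    - {"translation": [0, 0, 0], "roll": 0}
    - {"translation": [0, 0, 0], "roll": 0}
    - {"translation": [0, 0, 0], "roll": 0}
    - {"translation": [0, 0, 0], "roll": 0}
    - {"translation": [0, 0, 0], "roll": 0}
    - {"translation": [0, 0, 0], "roll": 0}
  fingers: 0
  grip_force: 50

```text
time: 11.78
tool_pos: [0.5432, -0.1828, 0.1041]
tool_rot: [-3.141, -0.0, 1.289]
contact_force: [-3.5, -0.2, 4.8]
opening: 0.0269
grip_force: 50.0
```

step_arm:
  commands:
    - {"translation": [0, 0, -2], "roll": 0}
    - {"translation": [0, 0, -3], "roll": 0}
    - {"translation": [0, 0, -3], "roll": 0}
    - {"translation": [0, 0, -3], "roll": 0}
    - {"translation": [0, 0, -3], "roll": 0}
    - {"translation": [0, 0, -3], "roll": 0}
    - {"translation": [0, 0, -2], "roll": 0}
    - {"translation": [0, 0, -1], "roll": 0}
    - {"translation": [0, 0, 0], "roll": 0}
    - {"translation": [0, 0, 0], "roll": 0}

```text
time: 12.62
tool_pos: [0.5431, -0.1828, 0.1233]
tool_rot: [-3.14, -0.0, 1.289]
contact_force: [-2.0, -1.3, -11.7]
opening: 0.027
grip_force: 50.0
```

step_arm:
  commands:
    - {"translation": [0, 0, -1], "roll": 0}
    - {"translation": [0, 0, -1], "roll": 0}
    - {"translation": [0, 0, 0], "roll": 0}
    - {"translation": [0, 0, 0], "roll": 0}

```text
time: 12.95
tool_pos: [0.5431, -0.1828, 0.1254]
tool_rot: [-3.14, -0.0, 1.289]
contact_force: [-3.8, -1.1, -12.9]
opening: 0.0272
grip_force: 50.0
```

step_arm:
  commands:
    - {"translation": [0, 0, -1], "roll": 0}
    - {"translation": [0, 0, 0], "roll": 0}
    - {"translation": [0, 0, 0], "roll": 0}
    - {"translation": [0, 0, 0], "roll": 0}

```text
time: 13.28
tool_pos: [0.5432, -0.1828, 0.1262]
tool_rot: [-3.14, -0.0, 1.289]
contact_force: [-4.7, -1.4, -16.1]
opening: 0.0266
grip_force: 50.0
```

step_arm:
  commands:
    - {"translation": [0, 0, -1], "roll": 0}
    - {"translation": [0, 0, 0], "roll": 0}
    - {"translation": [0, 0, 0], "roll": 0}
    - {"translation": [0, 0, 0], "roll": 0}

```text
time: 13.62
tool_pos: [0.5431, -0.1827, 0.1263]
tool_rot: [-3.139, -0.0, 1.289]
contact_force: [-2.3, -2.1, -26.0]
opening: 0.0268
grip_force: 50.0
```

step_arm:
  commands:
    - {"translation": [0, 0, 0.5], "roll": 0}
    - {"translation": [0, 0, 0], "roll": 0}
    - {"translation": [0, 0, 0], "roll": 0}
    - {"translation": [0, 0, 0], "roll": 0}
    - {"translation": [0, 0, 0], "roll": 0}
    - {"translation": [0, 0, 0], "roll": 0}
    - {"translation": [0, 0, 0], "roll": 0}
    - {"translation": [0, 0, 0], "roll": 0}
    - {"translation": [0, 0, 0], "roll": 0}
    - {"translation": [0, 0, 0], "roll": 0}
    - {"translation": [0, 0, 0], "roll": 0}
    - {"translation": [0, 0, 0], "roll": 0}

```text
time: 14.62
tool_pos: [0.5431, -0.1827, 0.1263]
tool_rot: [-3.14, -0.0, 1.289]
contact_force: [-3.9, -1.2, -25.2]
opening: 0.027
grip_force: 50.0
```

Run:
```python
from h import *
im=read_camera('side');cv2.imwrite('pics/s4.png',cv2.resize(im[100:430,180:480,::-1],None,fx=1.8,fy=1.8))
```

```text
(no output)
```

View pics/s4.png

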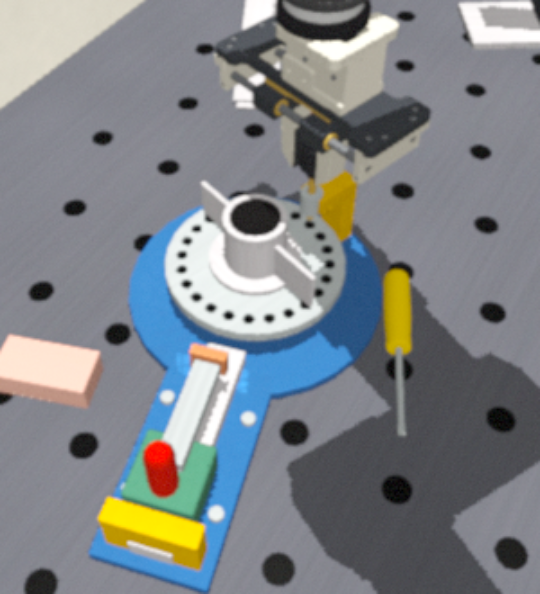

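The carriage sits against the stop at about (150,530) in the crop. The gripper holds the raised knob with the neck showing at (312,185), and the force is steady. I hand in.

```bash
python3 -c "
from cell import *
print(hand_in())"
```

```text
the job is handed in; nothing more can be done
None
```

The job is handed in: the carriage was drawn back against the yellow stop first, and the gripper is still holding the index plunger fully up (22 mm), with the brick, screwdriver and can not touched; the judge returned no verdict.

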